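# Shut off and bleed the workshop air line behind its guard

## Task

Make the tyre-shop air line safe: reach down through the window of the guard over the valve with the flat paddle lever and press that paddle all the way down to its stop, where it stays; then press the bleed button on top of the grey post fully in, keep it in for a good second, let it come back out and move clear. Only press, with the fingers: the robot must not touch the frame of either guard, and the ball-ended lever and the loose things on the bench stay as they are.

Things in the scene. Friction and masses are not known exactly. Their poses are not given: they have to be found in the camera images.
- guard_p: Red sheet-steel guard fixed to the bench over the valve with the flat paddle lever: 190 mm (its x) by 140 mm (its y), 125 mm tall, corner posts and wire sides, a 5 mm top plate. Origin at bench level under its centre; z up; its x axis points away from the robot, turned up to 0.25 rad. The window, open to above, is cut through the top plate: 90 mm along the guard's x, 80 mm along its y, centred at x = -30 mm, y = 0 of the guard. The robot must not touch the guard.
- window_p (a point): centre of the window in that guard, at the level of the top plate's upper face (125 mm above the bench)
- paddle (a joint): Angle of the paddle lever in rad: 0 fully up (start between 0 and 0.08), 0.32 fully down against its stop. Stiff by friction, without a spring: about 5 N at the paddle moves it and it stays where it is left.
- paddle_top (a point): Centre of the upper face of the steel paddle, a flat 30 mm square plate, 6 mm thick, at the free end of the lever, within about 15 mm of the window's centre seen from above. The pivot lies level, 89 mm behind it towards the guard's +x. At joint 0 this point is 115 mm above the bench (10 mm below the guard's top face), at the stop 86 mm above the bench; it sinks almost straight down (under 2 mm sideways) and the plate tilts from 0.16 rad one way to 0.16 rad the other.
- guard_b: Red sheet-steel guard fixed to the bench over the valve with the ball-ended lever: 190 mm (its x) by 140 mm (its y), 125 mm tall, corner posts and wire sides, a 5 mm top plate. Origin at bench level under its centre; z up; its x axis points away from the robot, turned up to 0.25 rad. The window, open to above, is cut through the top plate: 90 mm along the guard's x, 80 mm along its y, centred at x = -30 mm, y = 0 of the guard. The robot must not touch the guard.
- ball (a joint): Angle of the ball-ended lever in rad, same mechanism as the paddle lever; to be left alone
- ball_top (a point): top of the 22 mm steel ball on the end of the other lever, in the window of the other guard
- post: Grey box post fixed to the bench, 70 mm square, 115 mm tall on a 100 mm square foot, carrying the bleed button on its top; origin at bench level under its centre
- bleed (a joint): Travel of the bleed button in m: 0 out, 0.006 fully in. Springs back out; 5 N push it fully in.
- bleed_top (a point): centre of the upper face of the round grey bleed button, 28 mm across, pressed straight down; it stands proud of its black housing on the post
- lugnut1: loose wheel nut, 22 mm across, 28 mm tall, standing; origin under its centre
- lugnut2: second loose wheel nut, as the first
- socket: loose socket, steel tube 28 mm across, 36 mm tall, standing; origin under its centre
- wrench: loose wrench, 170 mm long, lying flat
- brush: loose brush, 180 mm long, lying flat
- jar: loose pale jar with steel cap, 68 mm across, 85 mm tall; origin under its centre
- can: loose closed can with a paper label, 60 mm across, 130 mm tall; origin under its centre
Not all that is in view belongs to the job. Leave any blue or red look-alike of the part that bears paddle alone.

How it is judged (in metres and radians):
On the way, in this order (a step that is already met when the one before it is completed fails the run):
1. the paddle lever is pressed fully down (value of joint paddle above 0.29 rad), for 0.2 s.
2. with the lever down, the bleed button is held fully in (value of joint paddle above 0.28 rad and value of joint bleed above 0.0048 m), for 0.8 s.
At the end, for the whole second after the job is handed in: The paddle lever is down (joint above 0.28 of 0.32 rad), the bleed button has come back out (within 1 mm), the ball-ended lever is within 5 mm of its start, and each loose thing within 20 mm of its start (value of joint paddle above 0.28 rad and value of joint bleed below 0.001 m and distance of ball_top from where it was at the start of the episode below 0.005 m and distance of each of lugnut1, lugnut2, socket, wrench, brush, jar, can from where it was at the start of the episode below 0.02 m); the robot touches nothing.
It fails at once if the robot touches the guard over the paddle lever (over 0.5 N) (contact force between any of the fingers, the arm and guard_p above 0.5 N).
It fails at once if the robot touches the guard over the ball-ended lever (over 0.5 N) (contact force between any of the fingers, the arm and guard_b above 0.5 N).
It fails at once if the ball-ended lever is moved by over 5 mm (distance of ball_top from where it was at the start of the episode above 0.005 m).
It fails at once if a loose thing on the bench is lifted, carried or pushed by over 20 mm (distance of any of lugnut1, lugnut2, socket, wrench, brush, jar, can from where it was at the start of the episode above 0.02 m).
It also fails if it takes over 42 s, if anything falls off the work surface, if the arm or the gripper's body presses on something with over 40 N, if the wrist force passes 120 N, or if a joint passes its speed limit or range.

## Robot

A 7-joint arm with a two-finger parallel gripper is mounted at the origin on the work surface. World frame = base frame: x ahead of the robot, y to its left, z up, the work surface at z = 0. Lengths are in mm, angles in rad, forces in N, time in s.
With the tool pointing down it reaches from about 400 to 850 mm from the base axis. Payload 4.4 kg.
Tool frame: the origin (TCP) lies at the very end of the fingers, on their centre line; the grasp point (between the pads) lies 19 mm behind it; z points along the fingers, y is the direction in which the jaws open and shut (so a half turn about z gives the same grasp; the last joint's range is limited). The gripper opens to 94 mm and grips with 3 to 60 N. Pads are 16 mm wide; open, the fingers measure 119 mm over their backs; the gripper's body (75 mm by 177 mm) begins 78 mm behind the grasp point.
Start: joints at [-1.235, 0.628, 0.038, 1.517, -0.027, 0.996, -0.02], TCP at [254.177, 598.258, 205.478] pointing down, gripper open.
Joint ranges: [-3.06, 3.06], [-0.37, 2.12], [-1.25, 1.32], [0.18, 2.47], [-1.1, 4.24], [0.23, 1.98], [-2.94, 2.94]. Speed limits (rad/s): [2.57, 2.57, 3.14, 3.14, 3.14, 3.14, 3.14].

## Interface

Orientations are given as a rotation vector (axis times angle).
In Python, from bench import manip, snapshot, camera_model gives the robot as it stands.
- The arm moves only by the shell command python3 -m jog 'ROWS'. ROWS is JSON, a list of rows, each an object with "travel": the shift along the tool's x, y, z in m, a list of three; "spin": the turn about the tool's z in degrees; "hand": the finger opening in m, from 0 to 0.094. A call has 1 to 5 rows; each row is the pose to reach, as a shift and turn from the pose commanded when the call began, along the tool's axes at that moment; what a row does not reach only later rows make up. A row lasts 1/10 s, in which the tool goes at most 50 mm and 8.59 degrees, less where a joint would pass 70% of its speed; a pose out of reach is approached as far as the arm can. A call with a gripper value outside its range is refused whole. The fingers move at their own pace and stop on an object; the grip force is fixed at half the most. Time passes only in rows, so rows that repeat a pose let the fingers close. It gives the time, the measured TCP pose, the force and the opening at its end, in the units of the state.
- manip.get_state(): the state, without advancing time (a new reading comes with each control period).
- snapshot(name): name is "side" or "top" or "wrist"; returns the picture (400x640x3 uint8, red, green, blue); there is no depth.
- camera_model(name): a dict with "fx", "fy", "cx", "cy" (pixels), "R" (3x3) and "t" (3): a world point X has camera coordinates R X + t; the wrist camera has in their place "hand_eye" (4x4, takes a point from camera to tool coordinates, whose origin is the TCP and whose axes are the flange's). Camera axes: x right, y down, z forward; pixel columns grow to the right and rows downward; lengths in mm; the calibration is good to about 2 mm. The wrist camera is an equidistant fisheye: a pixel r from the principal point sees the ray r / f radians off the axis. A picture is of the moment at which its call begins: read the wrist's pose just before it. camera_model takes no time and is no camera call.
- manip.hand_in(): hands the job in, once; it reports no verdict.
The state is a dict: "t": time; "joint_pos": joint angles; "qvel": joint speeds; "effort": joint torques, N m; "ee_pos": TCP position; "eef_rot": TCP orientation; "wrist_force": force on the tool from outside, world axes, zero at the start; "moment": the same for the moment, N m; "gripper_width": finger opening in mm.
Only numpy, scipy, OpenCV 4.12 (cv2) and the standard library are available. Lean on these libraries where they do the work, as an engineer would, in place of code of your own. Each camera call takes 0.05 s, during which the arm holds its last target.

## Working session

There is one attempt and no reset: what is moved stays moved. The work goes in short steps, Python scripts to look and compute and a shell command to move; the robot and the scene stay as the last step left them, time stands still between calls to the robot, and variables do not carry over. Pictures are saved under pics/ and viewed, and the job is handed in when it is done.

```bash
mkdir -p pics; ls
python3 - <<'E'
from bench import manip, snapshot, camera_model
import cv2
print(manip.get_state())
for n in ["side","top","wrist"]:
    print(n,camera_model(n))
    cv2.imwrite(f"pics/{n}0.png",snapshot(n)[:,:,::-1])
E
```

```text
pics
{'t': 0.0, 'joint_pos': array([-1.23484091,  0.62933003,  0.03844451,  1.51833255, -0.02699054,
        0.99629074, -0.01997899]), 'qvel': array([ 0.00081501, -0.00193167, -0.00012873, -0.00022888, -0.00096006,
       -0.00023444, -0.00098826]), 'effort': array([-8.78487367e-05, -5.49751389e+01,  1.14357714e+00, -1.86649007e+01,
       -5.22418320e-02,  2.36280786e-02,  1.67605281e-04]), 'ee_pos': array([253.89586037, 597.65702837, 204.57594396]), 'eef_rot': array([-6.26734679e-01, -3.07809814e+00,  2.84545375e-03]), 'wrist_force': array([-0.76844777, -0.57098405, -0.01627604]), 'moment': array([0.01031198, 0.00663743, 0.01783876]), 'gripper_width': 94.11850957477067}
side {'fx': 456.3246332057675, 'fy': 456.3246332057675, 'cx': 311.21200172387614, 'cy': 192.89280417061508, 'R': array([[ 0.80662177, -0.59091898,  0.01326983],
       [-0.35191842, -0.49817442, -0.79244916],
       [ 0.47488394,  0.63453684, -0.6097936 ]]), 't': array([-395.94748275,  245.15280222,  954.00440418])}
top {'fx': 463.21182330763895, 'fy': 463.21182330763895, 'cx': 318.6161703232094, 'cy': 196.85610622049705, 'R': array([[-0.011386  , -0.99987941, -0.01056077],
       [-0.99182934,  0.01263512, -0.12694451],
       [ 0.12706264,  0.00902909, -0.9918536 ]]), 't': array([-1.14771641e+00,  4.94319294e+02,  1.22714681e+03])}
wrist {'fx': 309.70691628693146, 'fy': 309.70691628693146, 'cx': 318.78891863643776, 'cy': 201.91232068659133, 'hand_eye': array([[-9.68135424e-04, -9.61184506e-01, -2.75904708e-01,
         8.00307764e+01],
       [ 9.99999378e-01, -1.08314333e-03,  2.64460006e-04,
        -1.09896890e-01],
       [-5.53039204e-04, -2.75904281e-01,  9.61184957e-01,
        -1.80456945e+02],
       [ 0.00000000e+00,  0.00000000e+00,  0.00000000e+00,
         1.00000000e+00]])}
```

View pics/side0.png

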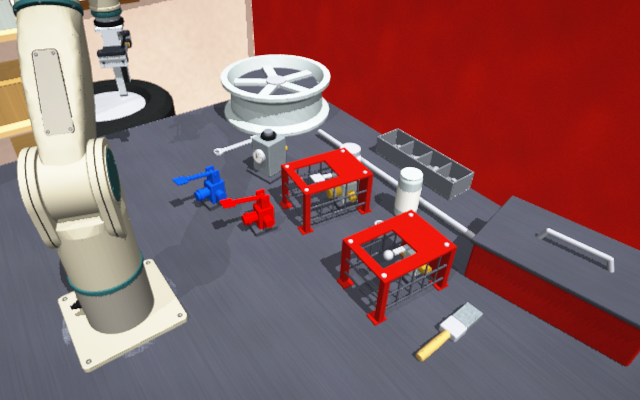

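View pics/top0.png

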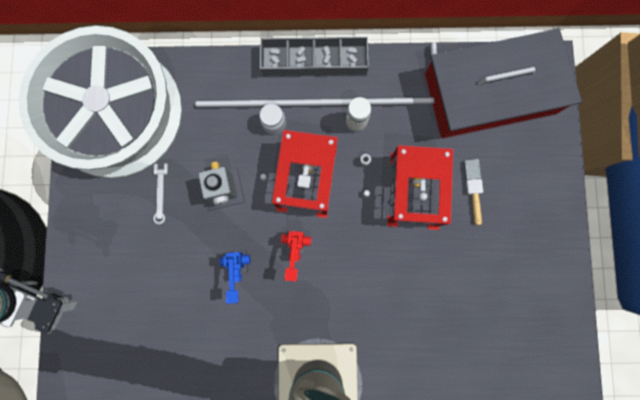

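View pics/wrist0.png

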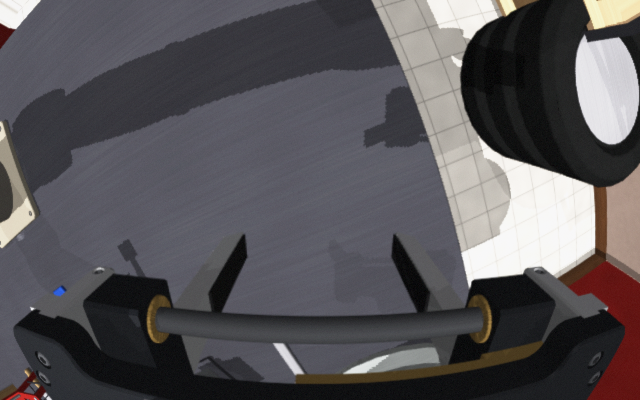

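The top view shows the paddle guard at about (305,172), the ball guard at about (424,187) and the post at about (214,183). Next I'll zoom in on each.

Run:
```python
import cv2, numpy as np
t=cv2.imread("pics/top0.png"); s=cv2.imread("pics/side0.png")
a=cv2.resize(t[120:220,190:340],None,fx=5,fy=5,interpolation=cv2.INTER_CUBIC)
b=cv2.resize(s[120:240,230:380],None,fx=5,fy=5,interpolation=cv2.INTER_CUBIC)
cv2.imwrite("pics/tz.png",a);cv2.imwrite("pics/sz.png",b)
```

```text
(no output)
```

View pics/tz.png

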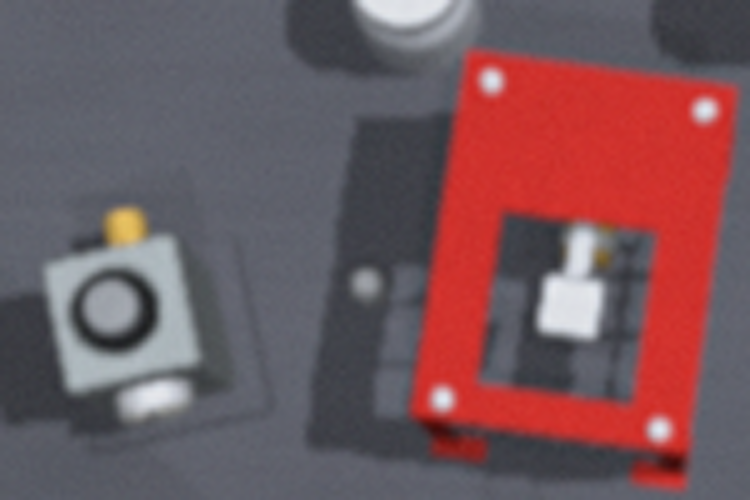

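View pics/sz.png

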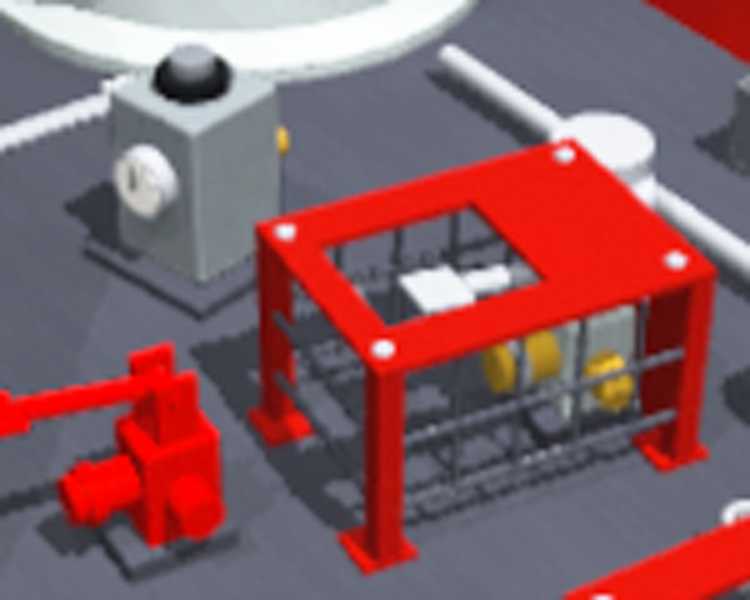

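```bash
cat > h.py <<'E'
import numpy as np, cv2
from bench import manip, snapshot, camera_model
def ray(m,u,v):
    R=np.array(m['R']);t=np.array(m['t'])
    d=R.T@np.array([(u-m['cx'])/m['fx'],(v-m['cy'])/m['fy'],1.]); return -R.T@t,d/np.linalg.norm(d)
def onz(m,u,v,z):
    o,d=ray(m,u,v); return o+d*(z-o[2])/d[2]
def tri(pa,pb):
    T,S=camera_model('top'),camera_model('side')
    o1,d1=ray(T,*pa);o2,d2=ray(S,*pb)
    A=np.array([d1,-d2]).T; k=np.linalg.lstsq(A,o2-o1,rcond=None)[0]
    p,q=o1+k[0]*d1,o2+k[1]*d2
    return (p+q)/2,np.linalg.norm(p-q)
E
python3 - <<'E'
from h import *
T,S=camera_model('top'),camera_model('side')
def blobs(img,x0,y0,x1,y1,f,amin,up=4):
    c=cv2.resize(cv2.imread(img)[y0:y1,x0:x1],None,fx=up,fy=up,interpolation=cv2.INTER_CUBIC).astype(int)
    m=f(c[...,0],c[...,1],c[...,2]).astype(np.uint8)
    n,l,st,ce=cv2.connectedComponentsWithStats(m)
    return [((ce[i]+.5)/up-.5+[x0,y0],st[i,4]/up**2) for i in range(1,n) if st[i,4]>amin*up*up]
bright=lambda b,g,r:(np.minimum(np.minimum(b,g),r)>190)
print('top bright');tb=blobs("pics/top0.png",270,125,340,215,bright,5)
for c,a in tb: print(c.round(2),a,onz(T,*c,125).round(1))
print('side bright');sb=blobs("pics/side0.png",280,145,375,205,bright,3)
for c,a in sb: print(c.round(2),a,onz(S,*c,125).round(1))
# red top window: contour of non-red hole
for n,box,M in [("top",(270,125,340,220),T),("top",(385,140,460,235),T)]:
    x0,y0,x1,y1=box;up=4
    c=cv2.resize(cv2.imread(f"pics/{n}0.png")[y0:y1,x0:x1],None,fx=up,fy=up,interpolation=cv2.INTER_CUBIC).astype(int)
    m=((c[...,2]>150)&(c[...,1]<100)).astype(np.uint8)
    cs,h=cv2.findContours(m,cv2.RETR_CCOMP,cv2.CHAIN_APPROX_NONE)
    for k,q in enumerate(cs):
        if h[0][k][3]>=0 and cv2.contourArea(q)>2000:
            r=cv2.boxPoints(cv2.minAreaRect(q)); 
            P=[onz(M,*((p+.5)/up-.5+[x0,y0]),125) for p in r]
            P=np.array(P);print(n,'window',P.round(1)[:,:2].tolist(),P.mean(0).round(1),np.linalg.norm(P-np.roll(P,1,0),axis=1).round(1))
E
```

```text
top bright
[287.92 135.65] 5.9375 [641.2  68.8 125. ]
[330.54 141.56] 6.5 [624.2 -40.  125. ]
[304.15 178.48] 139.5 [529.6  28.1 125. ]
[278.1  199.36] 6.375 [477.2  94.  125. ]
[321.37 205.4 ] 6.375 [460.6 -14.6 125. ]
side bright
[351.63 148.11] 122.625 [670.7  63.  125. ]
[342.59 150.39] 4.25 [643.3  68.2 125. ]
[365.38 161.43] 69.8125 [657.9  -7.4 125. ]
[286.7  165.81] 5.5625 [479.6  93.2 125. ]
[364.8  171.53] 5.5625 [626.1 -41.  125. ]
[319.88 176.79] 110.6875 [519.8   6.  125. ]
[306.26 189.21] 7.3125 [462.6 -15.9 125. ]
top window [[484.4, 77.9], [574.9, 64.9], [562.1, -15.6], [471.9, -1.8]] [523.3  31.4 125. ] [80.7 91.4 81.5 91.2]
top window [[440.2, -225.3], [531.0, -233.6], [525.2, -315.2], [434.6, -306.1]] [ 482.7 -270.   125. ] [81.  91.2 81.8 91.1]
```

Run:
```python
from h import *
T,S=camera_model('top'),camera_model('side')
z=lambda u,v,x0,y0:((u+.5)/5-.5+x0,(v+.5)/5-.5+y0)
for up in [0]:
    t=z(571,306,190,120); s=z(437,287,230,120)
    print('paddle',tri(t,s),onz(T,*t,113),onz(S,*s,113))
    t=z(107,302,190,120); s=z(192,65,230,120)
    print('button',tri(t,s)); 
    for h in (115,125,135,140,150): print(h,onz(T,*t,h),onz(S,*s,h))
# button mask in top & side
t=cv2.imread("pics/top0.png");s=cv2.imread("pics/side0.png")
cv2.imwrite("pics/tb.png",cv2.resize(t[160:210,190:240],None,fx=12,fy=12,interpolation=cv2.INTER_CUBIC))
cv2.imwrite("pics/sb.png",cv2.resize(s[120:170,245:295],None,fx=12,fy=12,interpolation=cv2.INTER_CUBIC))
```

```text
paddle (array([527.3929812 ,  29.16060701, 107.53530755]), np.float64(2.0647683276843023)) [525.61709455  29.48877055 113.        ] [523.68485433  22.68355656 113.        ]
button (array([529.27341176, 263.85662274, 124.61604211]), np.float64(0.9754099559905369))
115 [530.46651825 266.44662909 115.        ] [538.15906955 277.99732017 115.        ]
125 [528.78289245 264.00073067 125.        ] [529.37065266 263.06057251 125.        ]
135 [527.09926665 261.55483224 135.        ] [520.58223577 248.12382484 135.        ]
140 [526.25745375 260.33188303 140.        ] [516.18802733 240.65545101 140.        ]
150 [524.57382795 257.88598461 150.        ] [507.39961044 225.71870335 150.        ]
```

View pics/tb.png

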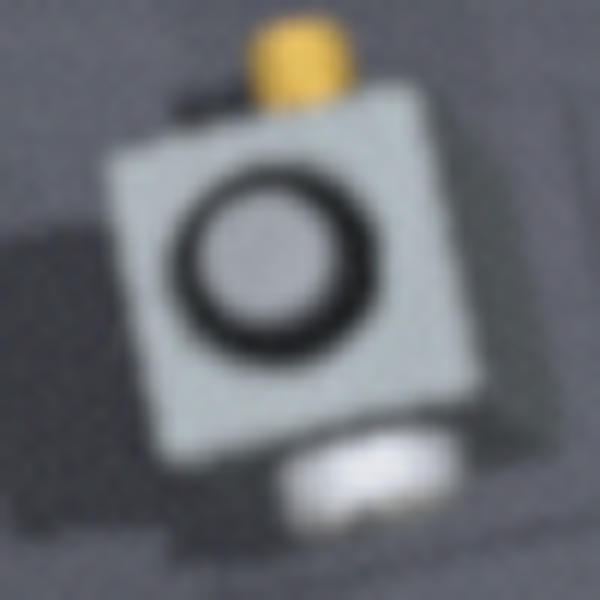

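View pics/sb.png

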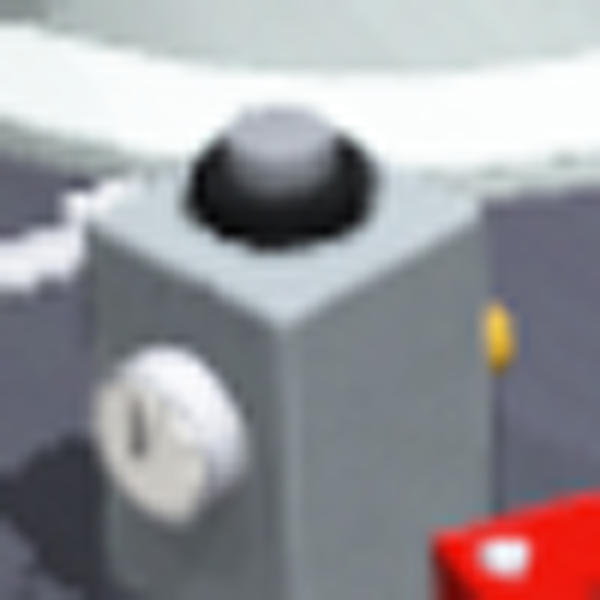

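Run:
```python
from h import *
T=camera_model('top')
g=lambda u,v,x0,y0:((u+.5)/12-.5+x0,(v+.5)/12-.5+y0)
t=g(267,258,190,160)
for v in (133,137): print(tri(t,g(280,v,245,120)))
from scipy.spatial.transform import Rotation as R
s=manip.get_state();M=R.from_rotvec(s['eef_rot']).as_matrix();print(M.round(3))
tgt=np.array([524.5,29.,205]); print('travel mm',(M.T@(tgt-s['ee_pos'])).round(1))
for yaw in(-.152,):
    for gx in([np.cos(yaw),np.sin(yaw),0],):
        a=M.T@np.array(gx); print('guard x in tool',a.round(3),np.degrees(np.arctan2(a[1],a[0])))
```

```text
(array([525.55836452, 259.0673464 , 134.44229165]), np.float64(2.3856334924954266))
(array([525.73986906, 259.39757952, 133.15651894]), np.float64(2.3122448287335486))
[[-0.92   0.391 -0.001]
 [ 0.391  0.92  -0.001]
 [-0.    -0.001 -1.   ]]
travel mm [-4.714e+02 -4.177e+02  4.000e-01]
guard x in tool [-0.969  0.247 -0.   ] 165.68771510644794
```

Measurements so far:
- Window centre is about (522, 31), with the guard turned about -0.15 rad.
- Paddle is about (525, 29).
- Button top is about (525.6, 259, 133.5).

The sizes and heights agree with the given ones. I'll close the fingers and travel.

```bash
python3 -m jog '[{"travel":[-0.03,-0.026,0],"spin":0,"hand":0},{"travel":[-0.06,-0.053,0],"spin":0,"hand":0},{"travel":[-0.09,-0.08,0],"spin":0,"hand":0},{"travel":[-0.12,-0.106,0],"spin":0,"hand":0},{"travel":[-0.15,-0.133,0],"spin":0,"hand":0}]'
```

```text
t: 0.65
ee_pos: [340.7, 415.6, 205.3]
eef_rot: [0.627, 3.078, -0.0]
wrist_force: [0.8, -0.8, 0.4]
gripper_width: 57.2
```

```bash
python3 -m jog '[{"travel":[-0.03,-0.026,0],"spin":0,"hand":0},{"travel":[-0.06,-0.053,0],"spin":0,"hand":0},{"travel":[-0.09,-0.08,0],"spin":0,"hand":0},{"travel":[-0.12,-0.106,0],"spin":0,"hand":0},{"travel":[-0.15,-0.133,0],"spin":0,"hand":0}]'
```

```text
t: 1.15
ee_pos: [426.7, 234.7, 205.5]
eef_rot: [0.627, 3.078, 0.0]
wrist_force: [0.9, 1.4, -0.3]
gripper_width: 17.1
```

```bash
python3 -m jog '[{"travel":[-0.03,-0.026,0],"spin":-3,"hand":0},{"travel":[-0.06,-0.053,0],"spin":-6,"hand":0},{"travel":[-0.09,-0.08,0],"spin":-9,"hand":0},{"travel":[-0.12,-0.106,0],"spin":-12,"hand":0},{"travel":[-0.15,-0.133,0],"spin":-14.3,"hand":0}]'
```

```text
t: 1.65
ee_pos: [512.7, 53.6, 205.4]
eef_rot: [-0.236, -3.133, -0.0]
wrist_force: [-0.0, 0.4, 0.4]
gripper_width: 0.6
```

```bash
cat >> h.py <<'E'
from scipy.spatial.transform import Rotation as Ro
def go(tgt):
    s=manip.get_state();M=Ro.from_rotvec(s['eef_rot']).as_matrix()
    print(s['ee_pos'].round(1),'travel mm',(M.T@(np.array(tgt)-s['ee_pos'])).round(1),'x axis yaw',np.arctan2(M[1,0],M[0,0]).round(3)); return s,M
E
python3 - <<'E'
from h import *
s,M=go([525,29,150])
w=snapshot("wrist")
cv2.imwrite("pics/w1.png",w[:,:,::-1])
m=camera_model('wrist');H=np.array(m['hand_eye'])
def wz(u,v,z):
    d=np.array([u-m['cx'],v-m['cy']]);r=np.hypot(*d);th=r/m['fx']
    c=np.array([*(d/r*np.sin(th)),np.cos(th)]); D=M@H[:3,:3]@c; O=s['ee_pos']+M@H[:3,3]
    return O+D*(z-O[2])/D[2]
np.savez('w1.npz',M=M,p=s['ee_pos'])
E
```

```text
[512.7  53.6 205.4] travel mm [-15.8 -22.5  55.4] x axis yaw 2.991
```

View pics/w1.png

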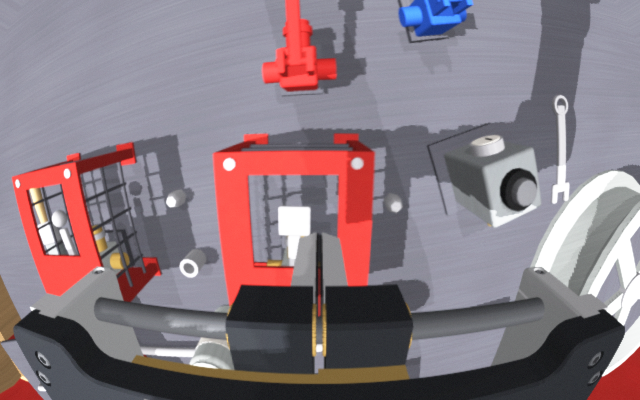

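The wrist view shows the white paddle centred near (294,220), its window edges near columns 250 and 340, the front bolts at (229,163) and (357,163), and the button at (524,190). I'll check these against the fixed cameras.

Run:
```python
from h import *
q=np.load('w1.npz');M=q['M'];p=q['p']
m=camera_model('wrist');H=np.array(m['hand_eye'])
def wz(u,v,z):
    d=np.array([u-m['cx'],v-m['cy']]);r=np.hypot(*d);th=r/m['fx']
    c=np.array([*(d/r*np.sin(th)),np.cos(th)]); D=M@H[:3,:3]@c; O=p+M@H[:3,3]
    return (O+D*(z-O[2])/D[2]).round(1)
c=cv2.imread('pics/w1.png')[195:236,272:318].astype(int)
mk=(c.min(2)>215); ys,xs=np.nonzero(mk)
mk[41-0:]=0
print(xs.min()+272,xs.max()+272,ys.min()+195,[ (k+195,int(mk[k].sum())) for k in range(5,41,3)])
print('bolts',wz(229,163,125),wz(357,163,125))
print('win corners',wz(250,176,125),wz(340,176,125))
for z in (112,115): print('paddle',wz(294.5,220,z))
print('button',wz(524.5,190,133.5))
```

```text
278 309 207 [(200, 0), (203, 0), (206, 0), (209, 32), (212, 32), (215, 32), (218, 32), (221, 31), (224, 32), (227, 31), (230, 31), (233, 31)]
bolts [460.8 -18.  125. ] [478.3  91.7 125. ]
win corners [475.3  -1.5 125. ] [487.4  75.7 125. ]
paddle [525.3  28.5 112. ]
paddle [524.3  28.9 115. ]
button [523.7 257.3 133.5]
```

All three cameras agree within 2 mm: paddle (525, 29), button about (525, 258).

```bash
python3 -m jog '[{"travel":[-0.008,-0.012,0.01],"spin":0,"hand":0},{"travel":[-0.0155,-0.0225,0.02],"spin":0,"hand":0},{"travel":[-0.0155,-0.0225,0.035],"spin":0,"hand":0},{"travel":[-0.0155,-0.0225,0.05],"spin":0,"hand":0},{"travel":[-0.0155,-0.0225,0.05],"spin":0,"hand":0}]'
python3 - <<'E'
from h import *
go([525,29,120])
cv2.imwrite("pics/w2.png",snapshot("wrist")[:,:,::-1])
E
```

```text
t: 2.2
ee_pos: [522.0, 31.2, 152.9]
eef_rot: [-0.236, -3.127, 0.001]
wrist_force: [0.0, -0.4, -0.2]
gripper_width: 0.3
[522.   31.2 152.9] travel mm [-3.4 -1.7 32.9] x axis yaw 2.991
```

View pics/w2.png

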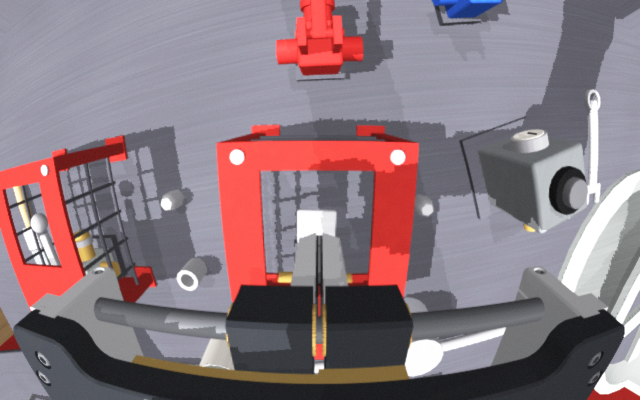

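The fingers are over the window, with the paddle visible below the tip at (317,222) and clear margins to the frame. Now descending.

```bash
python3 -m jog '[{"travel":[-0.002,-0.001,0.012],"spin":0,"hand":0},{"travel":[-0.002,-0.001,0.024],"spin":0,"hand":0},{"travel":[-0.002,-0.001,0.034],"spin":0,"hand":0},{"travel":[-0.002,-0.001,0.042],"spin":0,"hand":0},{"travel":[-0.002,-0.001,0.046],"spin":0,"hand":0}]'
python3 - <<'E'
from h import *
go([525,29,86])
E
```

```text
t: 2.75
ee_pos: [525.3, 29.2, 108.6]
eef_rot: [-0.239, -3.131, 0.0]
wrist_force: [-2.1, -0.0, 3.5]
gripper_width: 0.3
[525.3  29.2 108.6] travel mm [ 0.2 -0.2 22.6] x axis yaw 2.989
```

Contact at z about 110, which fits the paddle height. Pressing to the stop at 86.

```bash
python3 -m jog '[{"travel":[0,0,0.006],"spin":0,"hand":0},{"travel":[0,0,0.012],"spin":0,"hand":0},{"travel":[0,0,0.017],"spin":0,"hand":0},{"travel":[0,0,0.02],"spin":0,"hand":0},{"travel":[0,0,0.022],"spin":0,"hand":0}]'
python3 -m jog '[{"travel":[0,0,0.001],"spin":0,"hand":0},{"travel":[0,0,0.002],"spin":0,"hand":0},{"travel":[0,0,0.002],"spin":0,"hand":0}]'
```

```text
t: 3.25
ee_pos: [525.8, 29.1, 87.2]
eef_rot: [-0.239, -3.132, 0.0]
wrist_force: [-3.4, 1.0, 10.1]
gripper_width: 0.5
t: 3.55
ee_pos: [525.9, 29.1, 86.8]
eef_rot: [0.239, 3.132, 0.0]
wrist_force: [-5.8, 0.9, 15.5]
gripper_width: 0.7
```

```bash
python3 -m jog '[{"travel":[0,0,0.002],"spin":0,"hand":0},{"travel":[0,0,0.003],"spin":0,"hand":0},{"travel":[0,0,0.004],"spin":0,"hand":0},{"travel":[0,0,0.004],"spin":0,"hand":0},{"travel":[0,0,0.004],"spin":0,"hand":0}]'
```

```text
t: 4.05
ee_pos: [526.1, 29.2, 85.8]
eef_rot: [0.239, 3.131, 0.001]
wrist_force: [-13.2, -0.1, 43.8]
gripper_width: 0.5
```

It's firmly at the stop: force jumps to 44 N with only 1 mm of give. Retracting straight up.

```bash
python3 -m jog '[{"travel":[0,0,-0.01],"spin":0,"hand":0},{"travel":[0,0,-0.03],"spin":0,"hand":0},{"travel":[0,0,-0.055],"spin":0,"hand":0},{"travel":[0,0,-0.08],"spin":0,"hand":0},{"travel":[0,0,-0.105],"spin":0,"hand":0}]'
python3 - <<'E'
from h import *
go([524.7,258.3,180])
cv2.imwrite("pics/w3.png",snapshot("wrist")[:,:,::-1])
c=cv2.imread if 0 else None
cv2.imwrite("pics/s3.png",cv2.resize(snapshot("side")[130:210,260:380,::-1],None,fx=6,fy=6,interpolation=cv2.INTER_CUBIC))
E
```

```text
t: 4.55
ee_pos: [527.3, 29.0, 187.5]
eef_rot: [0.239, 3.13, 0.0]
wrist_force: [0.0, 0.2, 0.3]
gripper_width: 0.4
[527.3  29.  187.5] travel mm [ 37.4 226.2   7.5] x axis yaw 2.989
```

View pics/s3.png

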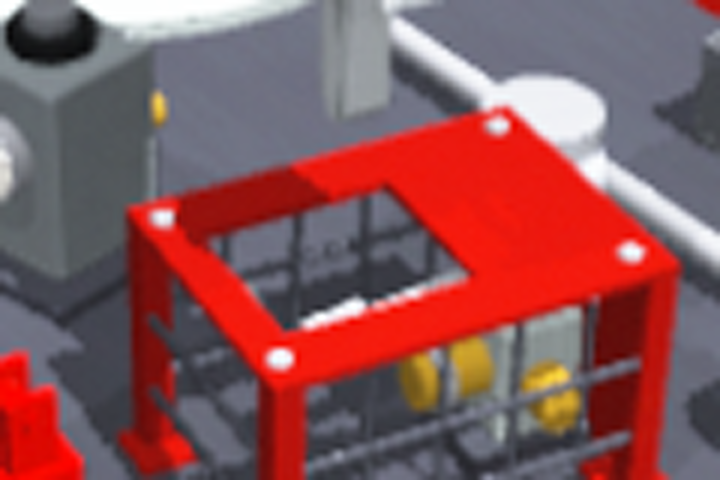

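View pics/w3.png

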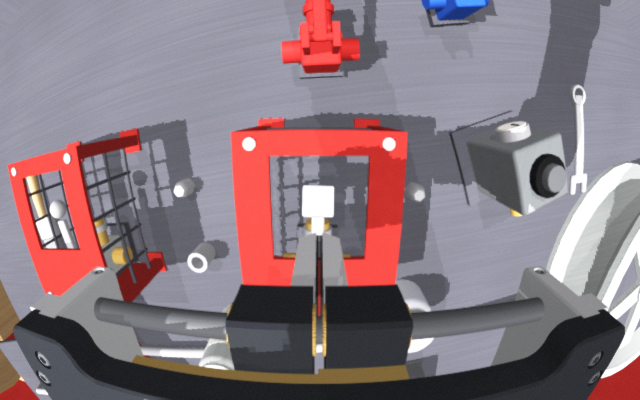

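The paddle has sunk (side view: now at the front window edge, low) and stays down. Moving to the button.

```bash
python3 -m jog '[{"travel":[0.007,0.043,0],"spin":0,"hand":0},{"travel":[0.014,0.086,0],"spin":0,"hand":0},{"travel":[0.021,0.129,0],"spin":0,"hand":0},{"travel":[0.028,0.172,0],"spin":0,"hand":0},{"travel":[0.035,0.205,0],"spin":0,"hand":0}]'
python3 - <<'E'
from h import *
go([524.7,258.3,150])
E
```

```text
t: 5.15
ee_pos: [522.6, 240.4, 185.5]
eef_rot: [0.236, 3.132, 0.002]
wrist_force: [0.2, -0.3, 0.2]
gripper_width: 0.3
[522.6 240.4 185.5] travel mm [ 0.7 18.  35.5] x axis yaw 2.991
```

```bash
python3 -m jog '[{"travel":[0.001,0.012,0.01],"spin":0,"hand":0},{"travel":[0.002,0.02,0.022],"spin":0,"hand":0},{"travel":[0.002,0.02,0.034],"spin":0,"hand":0},{"travel":[0.002,0.02,0.038],"spin":0,"hand":0},{"travel":[0.002,0.02,0.038],"spin":0,"hand":0}]'
python3 - <<'E'
from h import *
go([524.7,258.3,133.5])
a=snapshot("side");b=snapshot("top")
x=cv2.resize(a[90:180,230:330],None,fx=4,fy=4);y=cv2.resize(b[140:230,170:270],None,fx=4,fy=4)
cv2.imwrite("pics/c4.png",np.hstack([x,y])[:,:,::-1])
E
```

```text
t: 5.65
ee_pos: [523.4, 254.7, 147.2]
eef_rot: [-0.243, -3.13, 0.004]
wrist_force: [-0.2, 0.1, -0.1]
gripper_width: 0.5
[523.4 254.7 147.2] travel mm [-0.8  3.8 13.7] x axis yaw 2.987
```

View pics/c4.png

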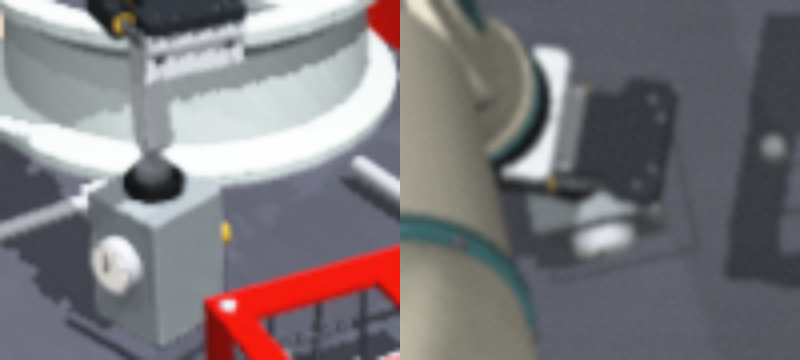

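The tip hangs above the button in the side view; the top view is masked by the arm. Small y correction, then press.

```bash
python3 -m jog '[{"travel":[0,0.0035,0.003],"spin":0,"hand":0},{"travel":[0,0.0035,0.008],"spin":0,"hand":0},{"travel":[0,0.0035,0.012],"spin":0,"hand":0},{"travel":[0,0.0035,0.014],"spin":0,"hand":0},{"travel":[0,0.0035,0.014],"spin":0,"hand":0}]'
python3 -m jog '[{"travel":[0,0,0.002],"spin":0,"hand":0},{"travel":[0,0,0.004],"spin":0,"hand":0},{"travel":[0,0,0.004],"spin":0,"hand":0}]'
```

```text
t: 6.25
ee_pos: [524.2, 260.8, 134.5]
eef_rot: [0.239, 3.132, 0.001]
wrist_force: [-1.0, 0.9, 2.4]
gripper_width: 0.3
t: 6.55
ee_pos: [524.3, 260.8, 131.3]
eef_rot: [0.239, 3.132, 0.001]
wrist_force: [-1.7, -0.1, 7.4]
gripper_width: 0.6
```

```bash
python3 -m jog '[{"travel":[0,0,0.002],"spin":0,"hand":0},{"travel":[0,0,0.003],"spin":0,"hand":0},{"travel":[0,0,0.003],"spin":0,"hand":0}]'
python3 -m jog '[{"travel":[0,0,0.001],"spin":0,"hand":0},{"travel":[0,0,0.002],"spin":0,"hand":0},{"travel":[0,0,0.002],"spin":0,"hand":0}]'
```

```text
t: 6.85
ee_pos: [524.4, 260.9, 130.9]
eef_rot: [0.239, 3.131, 0.002]
wrist_force: [-6.2, -3.7, 25.5]
gripper_width: 0.3
t: 7.15
ee_pos: [524.4, 261.0, 130.6]
eef_rot: [0.239, 3.131, 0.003]
wrist_force: [-9.2, -3.2, 38.9]
gripper_width: 0.6
```

Force shot up at z about 131, so the button has bottomed. Holding, with a check picture.

```bash
python3 -m jog '[{"travel":[0,0,0],"spin":0,"hand":0},{"travel":[0,0,0],"spin":0,"hand":0},{"travel":[0,0,0],"spin":0,"hand":0},{"travel":[0,0,0],"spin":0,"hand":0},{"travel":[0,0,0],"spin":0,"hand":0}]'
python3 -m jog '[{"travel":[0,0,0],"spin":0,"hand":0},{"travel":[0,0,0],"spin":0,"hand":0},{"travel":[0,0,0],"spin":0,"hand":0},{"travel":[0,0,0],"spin":0,"hand":0},{"travel":[0,0,0],"spin":0,"hand":0}]'
python3 - <<'E'
from h import *
a=snapshot("side");o=cv2.imread("pics/side0.png")[:,:,::-1]
f=lambda q:cv2.resize(q[105:155,245:295],None,fx=8,fy=8,interpolation=cv2.INTER_CUBIC)
cv2.imwrite("pics/c5.png",np.hstack([f(o),f(a)])[:,:,::-1])
E
```

```text
t: 7.65
ee_pos: [524.5, 261.0, 130.6]
eef_rot: [0.239, 3.13, 0.003]
wrist_force: [-9.7, -4.9, 38.6]
gripper_width: 0.2
t: 8.15
ee_pos: [524.5, 261.0, 130.6]
eef_rot: [0.239, 3.13, 0.003]
wrist_force: [-9.4, -4.2, 38.2]
gripper_width: 0.3
```

View pics/c5.png

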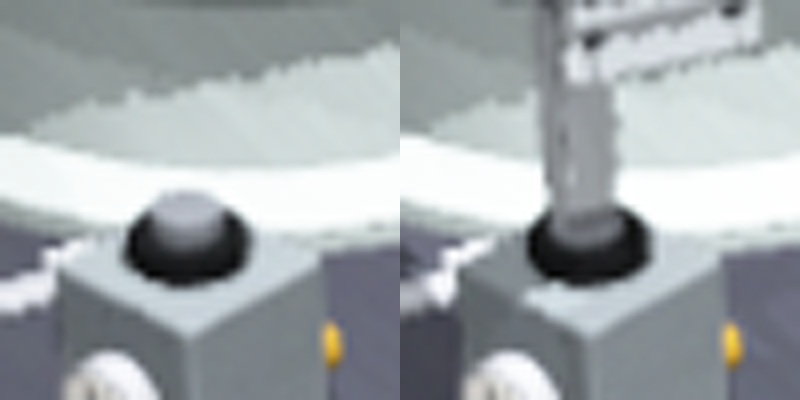

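Left is before, right is pressed: the button is sunk to just above its black ring, with the fingertip on the button only. It's been held for over 1 s. Lifting off.

```bash
python3 -m jog '[{"travel":[0,0,0],"spin":0,"hand":0},{"travel":[0,0,-0.008],"spin":0,"hand":0},{"travel":[0,0,-0.025],"spin":0,"hand":0},{"travel":[0,0,-0.05],"spin":0,"hand":0},{"travel":[0,0,-0.075],"spin":0,"hand":0}]'
python3 -m jog '[{"travel":[0.03,-0.01,0],"spin":0,"hand":0},{"travel":[0.06,-0.02,0],"spin":0,"hand":0},{"travel":[0.09,-0.02,0],"spin":0,"hand":0},{"travel":[0.11,-0.02,0],"spin":0,"hand":0},{"travel":[0.11,-0.02,0],"spin":0,"hand":0}]'
python3 - <<'E'
from h import *
go([524.5,258,134])
cv2.imwrite("pics/s6.png",snapshot("side")[:,:,::-1])
cv2.imwrite("pics/t6.png",snapshot("top")[:,:,::-1])
s=cv2.imread("pics/s6.png");t=cv2.imread("pics/t6.png");f=lambda q,y,x:cv2.resize(q[y:y+100,x:x+130],(520,400),interpolation=cv2.INTER_CUBIC)
cv2.imwrite("pics/z6.png",cv2.resize(np.hstack([f(s,115,245),f(t,120,200)]),(800,308)))
E
```

```text
t: 8.7
ee_pos: [523.5, 260.1, 200.6]
eef_rot: [-0.239, -3.131, 0.002]
wrist_force: [-0.4, 0.1, -0.0]
gripper_width: 0.7
t: 9.2
ee_pos: [409.3, 257.7, 200.2]
eef_rot: [-0.234, -3.13, 0.001]
wrist_force: [0.2, 0.6, 0.0]
gripper_width: 0.6
[409.3 257.7 200.2] travel mm [-114.    17.5   65.9] x axis yaw 2.992
```

View pics/s6.png

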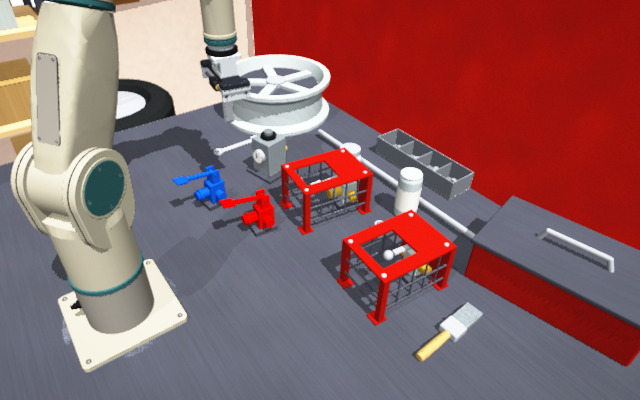

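View pics/z6.png

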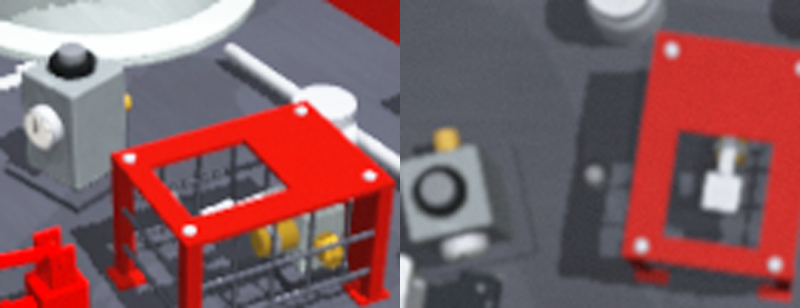

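View pics/t6.png

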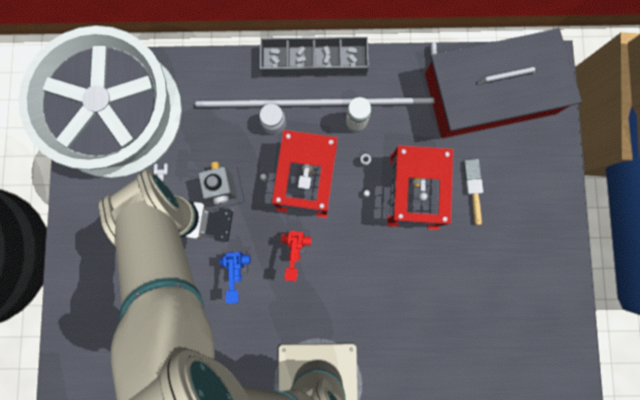

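The paddle looks down, the button out, and everything else unmoved. Now a numeric check.

Run:
```python
from h import *
T=camera_model('top')
def plate(f):
    c=cv2.resize(cv2.imread(f)[165:195,292:316],None,fx=8,fy=8,interpolation=cv2.INTER_CUBIC)
    m=(c.min(2)>180).astype(np.uint8); m=cv2.morphologyEx(m,cv2.MORPH_OPEN,np.ones((65,65)))
    M=cv2.moments(m,True); return (np.array([M['m10'],M['m01']])/M['m00']+.5)/8-.5+[292,165]
for f in("pics/top0.png","pics/t6.png"): print(plate(f))
R=np.array(T['R']);t=np.array(T['t'])
for z in (113,86):
    p=R@[525,29,z]+t; print(z,T['fx']*p[:2]/p[2]+[T['cx'],T['cy']])
d=lambda n,x0,y0,x1,y1:np.abs(cv2.imread(n[0])[y0:y1,x0:x1].astype(int)-cv2.imread(n[1])[y0:y1,x0:x1]).mean().round(2)
print('button diff side',d(("pics/side0.png","pics/s6.png"),255,125,282,145),'ball',d(("pics/side0.png","pics/s6.png"),345,215,455,320),'jar/can',d(("pics/side0.png","pics/s6.png"),395,165,425,215),'right part top',d(("pics/top0.png","pics/t6.png"),345,90,490,230))
```

```text
[303.74165335 180.68991613]
[304.17781539 181.77847668]
113 [303.99322957 181.03630349]
86 [304.42644945 182.70017335]
button diff side 3.75 ball 5.22 jar/can 6.59 right part top 1.59
```

Run:
```python
from bench import manip
print(manip.hand_in()); s=manip.get_state(); print(s['t'],s['wrist_force'])
```

```text
the job is handed in; nothing more can be done
None
the job is handed in; nothing more can be done
```

I pressed the paddle to its stop and held the bleed button in for about 1.3 s. Then I lifted off, moved clear and handed in at about 9.3 s. No verdict was reported.

- **Paddle:** I pressed through the window with closed fingers until the tip reached z = 85.8 mm and 44 N. In the last pictures it stays down. Its sideways image shift fits a drop of about 27 mm. The shift along the image rows was smaller than predicted (1.1 px against 1.7 px), which I put down to plate tilt and its arc.
- **Bleed button:** It bottomed at z of about 131 mm and 39 N. That was roughly where the cameras put it, though they read its top about 3 mm lower than first contact suggested. After release it looks the same as at the start.
- **Everything else:** I compared the ball lever and the jar and can closely with the start pictures, and they look unmoved. I checked the other loose things only by eye, and the arm hides part of the wrench in the last top view. No contact showed up except when pressing. The last force reading was about 0.6 N or less, noise level, with the arm clear.

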